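# Load two pigment jars into the gravity-feed rack

## Robot

A 6-joint arm with a two-finger parallel gripper is mounted at the origin on a cart in front of the work surface, level with it; the furniture and walls round the work are solid. World frame = base frame: x ahead of the robot, y to its left, z up, the work surface at z = 0. Lengths are in m, angles in rad, forces in N, time in s.
With the tool pointing down it reaches from about 0.25 to 0.725 m from the base axis. Payload 4 kg.
Tool frame: the origin (TCP) lies midway between the tips of the shut fingers; the grasp point (between the pads) lies 19 mm behind it (env.grasp_offset is the distance from the TCP to the grasp point, in m); z points along the fingers, y is the line along which they close (so a half turn about z gives the same grasp; the last joint's range is limited). The gripper opens to 85 mm and grips with 20 to 120 N. Pads are 22 mm wide; open, the fingers measure 114 mm over their backs; the gripper's body (76 mm by 85 mm) begins 54 mm behind the grasp point. The pads swing forward as they close: fully open they stand 13 mm farther back than shut.
Start: joints at [1.132, 0.241, 0.005, 1.335, 0, 1.571], TCP at [0.212, 0.453, 0.231] pointing down, gripper open.
Joint ranges: [-2.72, 2.72], [-1.05, 1.87], [-1.09, 1.28], [-1.99, 2.15], [-1.42, 1.44], [-3.14, 3.14]. Speed limits (rad/s): [2.79, 2.79, 3.14, 3.14, 3.14, 3.14].

## Interface

Orientations are given as a rotation vector (axis times angle).
In Python, from bench import env, vision gives the robot as it stands. Calls block until the motion is done:
- env.reach(position, orientation): joint-space move of the TCP to a pose.
- env.move_l(position, frame=None, v=0.15): straight line of the TCP; frame=None keeps the orientation; v is the mean speed in m/s.
- env.set_joints(angles): joint-space move.
- env.move_gripper(opening, squeeze=None): finger opening in m; squeeze is the grip in N (None keeps the last); returns when the fingers have stopped.
- env.wait(seconds).
- env.ik(position, orientation): joint angles nearest the present ones, or None.
- env.sense(): the state.
- vision.read_camera(name): name is "side" or "top"; returns a dict with "img" (480x640x3 uint8, red, green, blue), "z_map" (480x640 float32, m along the optical axis (not along the pixel's ray), 0 where there is no reading), "K" (3x3 intrinsics, pixels), "rvec" (rotation vector, rad) and "tvec" (3), from world to camera coordinates, as OpenCV has them. Camera axes: x right, y down, z forward; pixel columns grow to the right and rows downward; lengths in m; the calibration is good to about 2 mm. A picture is of the moment at which its call begins.
A pose or a line that the arm cannot do raises env.Unreachable and nothing moves.
- env.hand_in(): hands the job in; it is judged then, once.
Trained networks look in a picture, given as the dict that the camera call returned (one of the last four; its "shot" number tells which), for a name from the list of things; names that differ only in an ending like _2 or _b are one class to them, and where a whole thing is asked for, a point or a joint stands for the part that bears it (a point fixed in the world has none). Each returns a list of dicts, best first, with "score" (0 to 1); they miss things now and then, are a little off and sometimes report something else, mostly with a low value. They report only what shows in the picture. A call takes as long as a camera call.
- vision.boxes_of(target, picture): "centre" ([x, y, z] in m, in the coordinates of the camera as it stood for that picture, good to about 4 mm: the middle of the surface that is visible of it).
- vision.place_of(target, picture): "centre" ([x, y, z] in m, in the coordinates of the camera as it stood for that picture, good to about 4 mm: a listed point, or the origin of a listed thing).
The state is a dict: "time_s": time; "qpos": joint angles; "qvel": joint speeds; "tau": joint torques, N m; "position": TCP position; "tcp_rot": TCP orientation; "ft_force": force on the tool from outside, world axes, zero at the start; "wrist_torque": the same for the moment, N m; "opening": finger opening in m; "gripper_force": force on a finger pad.
Only numpy, scipy, OpenCV 4.12 (cv2) and the standard library are available. Lean on these libraries where they do the work, as an engineer would, in place of code of your own. Each camera call takes 0.05 s, during which the arm holds its last target. There are 200 camera calls.

## Task

The gravity-feed jar rack has just been emptied and its outlet gate left up. Swing the gate fully down across the outlet, then load the two pigment jars from the wooden cradle one at a time at the high end, leaning in under the shelf and setting each down on the rails, cap to the open front, before letting it roll: the jar with blue tape must be the first to be dispensed, the one with yellow tape next. Leave both lying square in the lane, queued against the closed gate, and the other things where they are.

Things in the scene. Friction and masses are not known exactly. Their poses are not given: they have to be found in the camera images.
- rack: fixed plywood and metal gravity-feed rack, base 150 (x) by 350 (y) mm. Origin: on the bench under the lane; x points from the open front (robot side) to the back, y uphill along the lane. The lane is two round steel rails at x = -22 and +34, falling 12 deg (0.21 rad) to the outlet at -y; rail tops at z = 45 mm at y = -130, rising 0.213 mm per mm. Face of the back guide: x = +58
- shelf_edge (a point): middle of the front lower edge of the rack's shelf: rack (-12, +71, 214 mm). The shelf (12 mm thick) covers the back of the lane from here to x = +74, y = -42 to +184, so the gripper must lean in over the bay from the front: tool body toward the robot, fingers pointing forward and down, 30 to 45 degrees from vertical
- guide_end (a point): rail-top height at the uphill end of the low front guide: rack (-60, +5 mm). The guide (24 mm above the rails) runs from here down to the outlet; a lead-in flares out to the front from here to y = +37. From y = +37 to the end cheek at y = +172 (x -12 to +75, 214 mm high; in front of that only 92 mm high) the front is open
- load_bay (a point): middle of the loading bay on the rails: rack (0, +85 mm), z = 91 mm (rail tops). A jar lying here has its axis along rack x, 23 mm above this point, base at about x = +52 (back face at +58), cap front at about x = -54. Let go, it rolls by itself down to the gate or to the jar before it
- lane (a point): the same point as load_bay with axes turned by the slope: x as the rack's, y uphill along the rails, z square off the rails. The axis of a jar lying on the rails has z = 22.6 mm here
- gate_end (a point): middle of the lane on the rails at the uphill face of the closed gate: rack (0, -130 mm), z = 45 mm. A jar resting against the gate has its axis about 23 mm uphill (+y) of this point, the next one about 44 mm farther
- gate (a joint): gate hinge, rad: 0 = fully down, bar level across the outlet (end stop); grows as the bar swings up toward the robot; about 1.57 = bar upright, 1.75 = upper stop. It starts up. Stiff by friction (about 0.07 N m): stays where it is left
- gate_pin (a point): hinge pin of the gate, on the front post of the outlet: rack (-68, -135, 72 mm). The pin lies along rack y. The steel bar (10 mm thick, 16 mm high, 150 mm long) points to rack +x when down and straight up at 1.57
- gate_knob (a point): centre of the gate's red grip knob, 18 mm diameter, 24 mm long, standing off the bar: on top when it is down, facing the robot when up. It moves about gate_pin in the plane of rack x and z: (104 cos a - 23 sin a, 104 sin a + 23 cos a) mm from the pin at joint value a. It can be pinched across rack y with the tool vertical
- cradle: fixed wooden cradle, 246 mm (its y) by 100 mm (x) and 62 mm high, with three lying places 82 mm apart along its y (at -82, 0, +82), each two dowels 10 mm thick (tops 37 mm above the bench); its x points to its back board. Origin: on the bench under its middle
- jar_blue: round jar with red cap, marked by a band of blue tape and a blue dot on the cap: 45 mm diameter, 106 mm long, 0.11 kg (0.7 to 1.4 times). Origin: centre of its base; its z runs along the jar to the cap (cap 85 to 106 mm from the base). Starts lying in a cradle place, axis level, 56 mm above the bench, cap toward the robot; any of the three places
- jar_yellow: the same kind of jar marked with yellow tape and a yellow dot on the cap; sizes, origin and axes as jar_blue
- dropper_bottle: brown dropper bottle 33 mm diameter, 102 mm long, lying in the cradle's remaining place; stays there. Origin: centre of its base
- test_block: cast plaster test block, 58 by 54 by 22 mm, lying on the rack's shelf; stays there. Origin: centre of its underside
- bowl_chips: small bowl of colour chips, 84 mm diameter, 66 mm high, on the bench near the right front; stays there. Origin: centre of its underside
- felt_pen: felt pen 135 mm long, 16 mm thick, on the bench near the front edge; stays there

How it is judged:
By the outcome, as a careful person would: the job done as asked, in the order asked, and still so for the second after the job is handed in, with the robot touching nothing.
It also fails if it takes over 72 s, if anything falls off the work surface, if the arm or the gripper's body presses on something with over 40 N, if the wrist force passes 120 N, or if a joint passes its speed limit or range.

## Working session

There is one attempt and no reset: what is moved stays moved. The work goes in short steps, each a Python script; the robot and the scene stay as the last script left them, time stands still between calls to the robot, and variables do not carry over. Pictures are saved under pics/ and viewed, at most 10 in all, crops included, and the job is handed in when it is done.

```bash
ls; mkdir -p pics; cat > h.py <<'E'
import numpy as np, cv2
from scipy.spatial.transform import Rotation as R
from bench import env, vision
def toW(p,pic):
    M=cv2.Rodrigues(np.array(pic["rvec"],float))[0]
    return M.T@(np.array(p,float)-np.array(pic["tvec"],float).ravel())
def pix(u,v,pic):
    K=pic["K"]; z=pic["z_map"][int(v),int(u)]
    return toW([(u-K[0,2])/K[0,0]*z,(v-K[1,2])/K[1,1]*z,z],pic)
def cam(n,save=None):
    p=vision.read_camera(n)
    if save: cv2.imwrite(f"pics/{save}.png",p["img"][:,:,::-1])
    return p
E
python3 - <<'E'
from h import *
np.set_printoptions(precision=4,suppress=True)
for n in("side","top"):
    p=cam(n,n+"0")
    print(n,"cam at",toW([0,0,0],p))
    for t in "rack shelf_edge guide_end load_bay gate_end gate_pin gate_knob cradle jar_blue jar_yellow dropper_bottle test_block bowl_chips felt_pen".split():
        r=vision.place_of(t,p)
        print(t,[(round(d["score"],2),toW(d["centre"],p),{k:v for k,v in d.items() if k not in("score","centre")}) for d in r[:2]])
print(env.sense()["time_s"],env.grasp_offset)
E
```

```text
bench.py
pics
side cam at [ 0.092  -0.8765  0.8836]
rack [(0.82, array([ 0.5901, -0.1187, -0.0014]), {})]
shelf_edge [(0.81, array([ 0.568 , -0.054 ,  0.2138]), {})]
guide_end [(0.56, array([ 0.5335, -0.1286,  0.0683]), {}), (0.46, array([ 0.5673, -0.0548,  0.2162]), {})]
load_bay [(0.58, array([ 0.5804, -0.0351,  0.0921]), {}), (0.34, array([ 0.4247, -0.3264, -0.0001]), {})]
gate_end [(0.92, array([ 0.6084, -0.2509,  0.0469]), {})]
gate_pin [(0.96, array([ 0.5375, -0.2632,  0.0744]), {}), (0.37, array([ 0.5801, -0.035 ,  0.0933]), {})]
gate_knob [(0.65, array([ 0.5462, -0.2671,  0.1815]), {})]
cradle [(0.84, array([0.5808, 0.2771, 0.0002]), {}), (0.17, array([ 0.6067, -0.2533,  0.0482]), {})]
jar_blue [(0.77, array([0.6535, 0.2108, 0.0584]), {}), (0.56, array([0.6122, 0.3683, 0.0434]), {})]
jar_yellow [(0.77, array([0.6333, 0.2921, 0.0543]), {})]
dropper_bottle [(0.59, array([0.6092, 0.3698, 0.0437]), {}), (0.48, array([ 0.5401, -0.2674,  0.0741]), {})]
test_block [(0.78, array([0.6038, 0.0024, 0.2275]), {})]
bowl_chips [(0.57, array([ 0.423 , -0.3275,  0.0006]), {})]
felt_pen [(0.8
[... 564 characters left out ...]
85]), {})]
cradle [(0.56, array([0.5838, 0.2727, 0.0013]), {}), (0.35, array([0.6342, 0.2846, 0.0584]), {})]
jar_blue [(0.61, array([0.6578, 0.2133, 0.0511]), {}), (0.32, array([0.4113, 0.0948, 0.0008]), {})]
jar_yellow [(0.56, array([0.6353, 0.2838, 0.0557]), {}), (0.42, array([0.5828, 0.2729, 0.0021]), {})]
dropper_bottle [(0.55, array([0.61  , 0.368 , 0.0465]), {}), (0.48, array([ 0.5822, -0.04  ,  0.0925]), {})]
test_block [(0.87, array([0.6126, 0.008 , 0.2218]), {})]
bowl_chips [(0.83, array([ 0.4278, -0.3231,  0.0004]), {}), (0.66, array([ 0.5908, -0.1246, -0.0009]), {})]
felt_pen [(0.74, array([ 0.4088,  0.0955, -0.0019]), {}), (0.6, array([ 0.5447, -0.2728,  0.0693]), {})]
1.5 0.0187
```

View pics/side0.png

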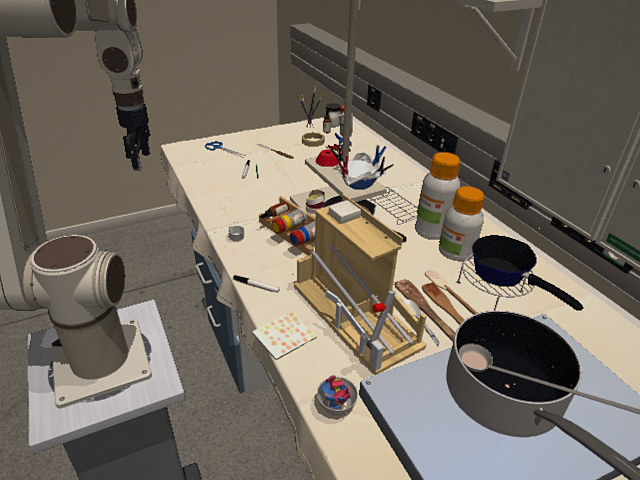

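View pics/top0.png

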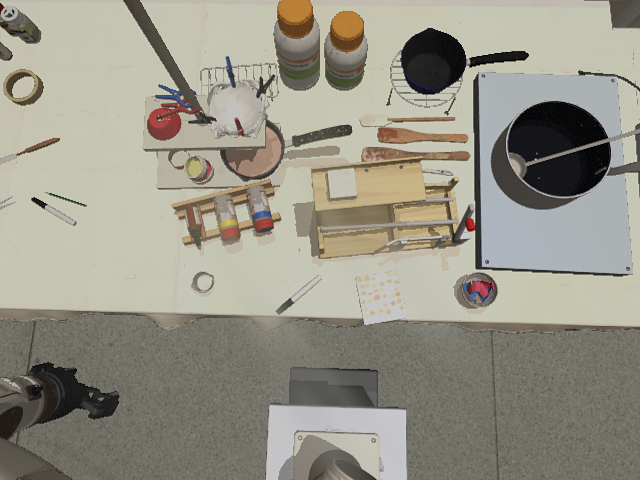

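```bash
python3 - <<'E'
from h import *
np.set_printoptions(precision=4,suppress=True)
# fit rack pose
P=dict(rack=(0,0,0),shelf_edge=(-12,71,214),guide_end=(-60,5,74),load_bay=(0,85,91),gate_end=(0,-130,45),gate_pin=(-68,-135,72))
A=[];B=[]
for n in("side","top"):
    for _ in range(3):
        p=cam(n)
        for t in P:
            r=vision.place_of(t,p)
            if r and r[0]["score"]>.5: A.append(np.array(P[t])/1e3);B.append(toW(r[0]["centre"],p))
A=np.array(A);B=np.array(B)
for it in range(2):
    a=A[:,:2]-A[:,:2].mean(0);b=B[:,:2]-B[:,:2].mean(0)
    th=np.arctan2((a[:,0]*b[:,1]-a[:,1]*b[:,0]).sum(),(a*b).sum())
    c,s=np.cos(th),np.sin(th);t=B.mean(0)[:2]-np.array([[c,-s],[s,c]])@A.mean(0)[:2]
    e=B[:,:2]-(A[:,:2]@np.array([[c,-s],[s,c]]).T+t); k=np.linalg.norm(e,axis=1)<.015
    print(th,t,(B-A)[k,2].mean(),e.std(0),k.mean()); A=A[k];B=B[k]
# edge geometry from the depth: side view
p=cam("side"); K=p["K"]
for n in("side","top"):
    p=cam(n);K=p["K"];v,u=np.mgrid[0:480,0:640];z=p["z_map"]
    M=cv2.Rodrigues(np.array(p["rvec"],float))[0]
    X=(np.stack([(u-K[0,2])/K[0,0]*z,(v-K[1,2])/K[1,1]*z,z],-1)-np.array(p["tvec"]).ravel())@M
    np.save(n+"X.npy",X); np.save(n+"I.npy",p["img"])
    m=(z>0)&(abs(X[...,2]-.226)<.006)&(X[...,0]>.5)&(X[...,1]<.1)
    q=X[m][:,:2].astype(np.float32); print(n,"shelf",cv2.minAreaRect(q),len(q))
E
```

```text
0.1332878366805032 [ 0.5926 -0.1244] 0.0006145617506891223 [0.0033 0.0027] 1.0
0.1332878366805032 [ 0.5926 -0.1244] 0.0006145617506891223 [0.0033 0.0027] 1.0
side shelf ((0.8876945972442627, -0.2837836742401123), (0.5908024907112122, 0.7474582195281982), 5.823064804077148) 1903
top shelf ((0.7917486429214478, -0.02748073637485504), (0.445515900850296, 0.22557024657726288), 7.132824897766113) 3673
```

The side view shows the gate bar up at (383,325) with its red knob at (378,307). The rack's shelf with the plaster block is at (345,210), and the cradle is at (290,225). The top view shows blue at (262,210), yellow at (228,217) and the dropper at (194,222), all with caps toward the robot. This agrees with the network results. Next I refine the rack and jar poses from depth.

```bash
python3 - <<'E'
from h import *
from scipy.optimize import least_squares
np.set_printoptions(precision=4,suppress=True)
for n in("top","side"):
    X=np.load(n+"X.npy")
    m=(abs(X[...,2]-.226)<.004)&(X[...,0]>.5)&(X[...,0]<.71)&(X[...,1]<.1)&(X[...,1]>-.2)
    lab,cc,st,_=cv2.connectedComponentsWithStats(m.astype(np.uint8))
    i=1+st[1:,4].argmax(); q=X[cc==i]
    (cx,cy),sz,an=cv2.minAreaRect(q[:,:2].astype(np.float32)); print(n,"shelf",(cx,cy),sz,an,q[:,2].mean())
    th=np.deg2rad(an if an<45 else an-90);c,s=np.cos(th),np.sin(th)
    print("  rack origin from shelf",cx-(c*.031-s*.071),cy-(s*.031+c*.071),th)
    for nm,b in(("blue",(.6555,.212)),("yellow",(.6345,.287)),("drop",(.61,.369))):
        r=.0225 if nm!="drop" else .0165
        th=.26; d=np.array([-np.cos(th),-np.sin(th)])
        for k in range(3):
            nn=np.array([-d[1],d[0]]); w=X[...,:2]-np.array(b)
            s_=w@d; t_=w@nn
            m=(s_>.008)&(s_<.082)&(abs(t_)<.03)&(X[...,2]>.05)&(X[...,2]<.09)
            q=X[m]
            def f(p):
                dd=np.array([-np.cos(p[0]),-np.sin(p[0])]);n2=np.array([-dd[1],dd[0]])
                t=(q[:,:2]-np.array(b))@n2-p[1]
                return np.hypot(t,q[:,2]-p[2])-r
            o=least_squares(f,[th,0,.056],loss="soft_l1",f_scale=.002)
            th=o.x[0];d=np.array([-np.cos(th),-np.sin(th)]);b=np.array(b)+o.x[1]*np.array([-d[1],d[0]])
        w=X[...,:2]-b; m=(abs(w@np.array([-d[1],d[0]]))<.008)&(X[...,2]>.066)&(X[...,2]<.085)&(abs(w@d)<.14)
        e=np.sort((w@d)[m]); print(nm,"yaw",th,"base",b,"z",o.x[2],"n",len(q),"extent",e[[0,2,-3,-1]] if len(e) else None)
for t in("jar_blue","jar_yellow","cradle"):
    print(t,np.mean([toW(vision.place_of(t,p)[0]["centre"],p) for p in [cam(n) for n in("side","top","side","top")]],axis=0))
E
```

```text
top shelf (0.6123608946800232, -0.05003034323453903) (0.08329782634973526, 0.22556036710739136) 7.305566310882568 0.2257837087301641
  rack origin from shelf 0.5906409787213989 -0.12439596197566359 0.12750618584767648
blue yaw 0.29199033099995275 base [0.6557 0.2113] z 0.055624139866274756 n 568 extent [-0.0995 -0.097   0.1066  0.1081]
yellow yaw 0.2866504904496098 base [0.6336 0.2899] z 0.055532805137350455 n 578 extent [-0.0069  0.0034  0.1088  0.1094]
drop yaw 0.18980104701576814 base [0.6107 0.3654] z 0.04704032210903348 n 381 extent [0.0131 0.0216 0.0519 0.0576]
side shelf (0.6124327182769775, -0.05090472847223282) (0.08581576496362686, 0.22704675793647766) 7.566590309143066 0.22522894210683317
  rack origin from shelf 0.5910518160869225 -0.12536852518942482 0.1320619140440421
blue yaw 0.3185338528450107 base [0.655  0.2136] z 0.054691642271817366 n 195 extent [0.0189 0.0231 0.1085 0.1091]
yellow yaw 0.29883317213306165 base [0.6332 0.2911] z 0.05433180784113542 n 272 extent [0.005  0.0067 0.1099 0.1104]Traceback (most recent call last):
  File "<stdin>", line 27, in <module>
IndexError: index 2 is out of bounds for axis 0 with size 1
```

```bash
cat >> h.py <<'E'
RO=np.array([.591,-.1247,0.]); TH=.130; SL=np.arctan(.213)
Rk=R.from_euler("z",TH)
def rack(x,y,z): return RO+Rk.apply(np.array([x,y,z])/1e3)
def ori(yaw,tilt=0,roll=0,flip=1):
    A=R.from_euler("z",yaw)*R.from_euler("x",roll)
    z=A.apply([np.sin(tilt),0,-np.cos(tilt)]);y=A.apply([0,flip,0])
    return R.from_matrix(np.c_[np.cross(y,z),y,z]).as_rotvec()
def tcp(g,o,back=0): # TCP for a grasp point g, retreated by back along the tool
    return np.asarray(g)+R.from_rotvec(o).as_matrix()[:,2]*(env.grasp_offset-back)
def st(msg=""):
    s=env.sense();print(msg,"t",round(s["time_s"],2),"p",np.round(s["position"],4),"F",np.round(s["ft_force"],1),"open",round(s["opening"],4),"gf",round(float(np.max(s["gripper_force"])),1))
    return s
E
python3 - <<'E'
from h import *
np.set_printoptions(precision=3,suppress=True)
pin=lambda a: rack(-68+104*np.cos(a)-23*np.sin(a),-135,72+104*np.sin(a)+23*np.cos(a))
k=[]
for n in("side","top")*2:
    p=cam(n);r=vision.place_of("gate_knob",p)[0];k.append(toW(r["centre"],p))
k=np.mean(k,0);l=Rk.inv().apply(k-RO)*1e3+[68,135,-72];a0=np.arctan2(l[2],l[0])-np.arctan2(23,104)
print("knob",k,l,"a0",a0,pin(a0))
th=np.deg2rad(45)
for f in(1,-1):
    for nm,g,o in(("gate0",pin(a0),ori(TH,0,0,f)),("gate1",pin(0),ori(TH,0,0,f)),("blue",(.6,.195,.056),ori(.285,th,0,f)),("yel",(.575,.273,.056),ori(.285,th,0,f)),("bay",rack(-6,85,114),ori(TH,th,SL,f)),("bayout",rack(-150,85,130),ori(TH,th,SL,f))):
        print(f,nm,env.ik(tcp(g,o),o))
E
```

```text
knob [ 0.548 -0.266  0.179] [  6.565   0.138 107.116] a0 1.2919334844137522 [ 0.548 -0.267  0.178]
1 gate0 [-0.453  0.493  0.186  1.264  0.    -0.583]
1 gate1 [-0.375  0.716  0.352  1.207  0.    -0.505]
1 blue [ 0.328  0.428 -0.761 -0.404 -0.03   0.03 ]
1 yel [ 0.516  0.437 -0.735 -0.374 -0.162  0.165]
1 bay [-0.279  0.246 -0.782 -0.164  0.43  -0.162]
1 bayout [-0.494 -0.018 -1.014 -0.039  0.562 -0.354]
-1 gate0 [-0.453  0.493  0.186  1.264  0.     2.559]
-1 gate1 [-0.375  0.716  0.352  1.207  0.     2.636]
-1 blue [ 0.328  0.428 -0.761 -0.404 -0.03  -3.111]
-1 yel [ 0.516  0.437 -0.735 -0.374 -0.162 -2.977]
-1 bay [-0.279  0.246 -0.782 -0.164  0.43   2.98 ]
-1 bayout [-0.494 -0.018 -1.014 -0.039  0.562  2.788]
```

```bash
python3 - <<'E'
from h import *
pin=lambda a: rack(-68+104*np.cos(a)-23*np.sin(a),-135,72+104*np.sin(a)+23*np.cos(a))
o=ori(TH);a0=1.292
env.reach([.36,.05,.34],o); env.reach(tcp(pin(a0),o,.11),o); env.move_gripper(.045)
env.move_l(tcp(pin(a0),o)); st("at")
env.move_gripper(0.005,squeeze=25); s=st("pinch")
if s["opening"]>.012:
    off=0
    for a in np.linspace(a0,0,10)[1:]:
        env.move_l(tcp(pin(a),o),v=.1)
    s=st("down"); g0=s["ft_force"][2]
    for i in range(4):
        if env.sense()["ft_force"][2]>8: break
        env.move_l(np.array(tcp(pin(0),o))-[0,0,.0015*(i+1)],v=.03)
    st("pressed")
    env.move_gripper(.04); env.move_l(tcp(pin(0),o,.05)); st("up")
    cam("side","side1")
E
```

```text
at t 8.53 p [ 0.5481 -0.2669  0.1606] F [ 1.2 -0.1  1.3] open 0.045 gf 0.0
pinch t 8.88 p [ 0.5482 -0.2658  0.1611] F [-0.9  4.9  6.4] open 0.0169 gf 24.8
down t 11.58 p [ 0.6458 -0.2533  0.076 ] F [4.  3.9 1.8] open 0.0171 gf 29.6
pressed t 12.58 p [ 0.6467 -0.2532  0.0711] F [6.3 3.9 2.7] open 0.0172 gf 29.8
up t 13.46 p [ 0.6441 -0.2541  0.1262] F [-0.3 -0.2 -0.5] open 0.0401 gf 0.0
```

```bash
python3 - <<'E'
from h import *
o=ori(TH)
env.move_gripper(.0)
k=rack(36,-135,95); s=env.sense(); f0=np.array(s["ft_force"])
for z in np.arange(.116,.094,-.002):
    env.move_l([k[0],k[1],z],v=.06)
    f=np.array(env.sense()["ft_force"])-f0
    print(round(z,3),np.round(f,1))
    if f[2]>9: break
env.move_l([k[0],k[1],.16]); st()
p=cam("side"); c=p["img"][250:390,280:460,::-1]; cv2.imwrite("pics/g1.png",cv2.resize(c,None,fx=4,fy=4))
for t in("gate_knob",):
    for n in("side","top"):
        p=cam(n);print([(r["score"],toW(r["centre"],p)) for r in vision.place_of(t,p)[:1]],k)
E
```

```text
0.116 [-0.3 -0.  -0.7]
0.114 [-0.2  0.7 -1.2]
0.112 [ 1.   0.4 -0.9]
0.11 [ 0.8  1.2 -0.9]
0.108 [ 1.   0.7 -0.4]
0.106 [-0.7  1.6  4.3]
0.104 [-3.5  1.8 11.2]
 t 16.32 p [ 0.6441 -0.2538  0.1593] F [0.  0.2 0.3] open 0.0002 gf 0.0
[(0.94, array([ 0.64244741, -0.2574451 ,  0.09618203]))] [ 0.64419684 -0.25389403  0.095     ]
[(0.77, array([ 0.6480266 , -0.25495862,  0.09475987]))] [ 0.64419684 -0.25389403  0.095     ]
```

View pics/g1.png

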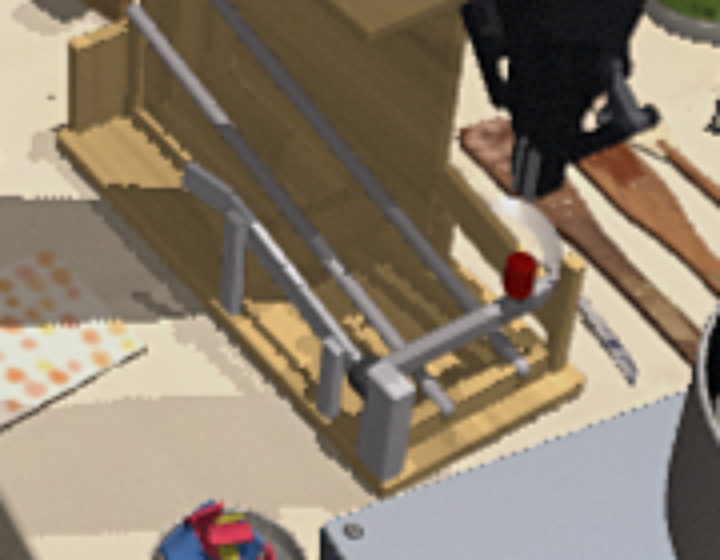

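The crop shows the bar level across the outlet, with its end at the back post (545,295) and the red knob upright at (520,275). Contact on the knob came at the height expected for a fully closed gate. Next is the blue jar.

```bash
cat >> h.py <<'E'
TILT=np.deg2rad(45); GB=.058; JY=.285
def pick(base,z=.056):
    d=-np.array([np.cos(JY),np.sin(JY),0]); g=np.array([*base,z])+GB*d
    o=ori(JY,TILT); 
    env.reach(tcp(g,o,.13),o); env.move_gripper(.066)
    env.move_l(tcp(g,o,-.004),v=.12); st("at jar")
    env.move_gripper(.03,squeeze=35); s=st("gripped")
    env.move_l(np.array(s["position"])+[0,0,.012],v=.05); env.move_l(np.array(s["position"])+[-.03,-.01,.14],v=.2)
    return st("lifted")
E
python3 - <<'E'
from h import *
o=ori(TH); env.move_l([.45,-.15,.34],v=.3); env.reach([.40,.10,.32],ori(.2,TILT)); st()
pick((.653,.2115))
p=cam("top","t2"); cv2.imwrite("pics/s2.png",cam("side")["img"][120:300,200:440,::-1].repeat(3,0).repeat(3,1))
E
```

```text
t 18.68 p [0.401  0.0999 0.3207] F [-0.2  0.5 -0. ] open -0.0001 gf 0.0
at jar t 21.52 p [0.6125 0.1997 0.0402] F [-0.8  0.4  0.6] open 0.0663 gf 0.0
gripped t 21.82 p [0.613  0.1992 0.0407] F [-1.9 -2.8  5.5] open 0.0445 gf 35.9
lifted t 23.04 p [0.5822 0.189  0.1795] F [ 0.4 -0.7 -1.8] open 0.0444 gf 35.7
```

View pics/s2.png

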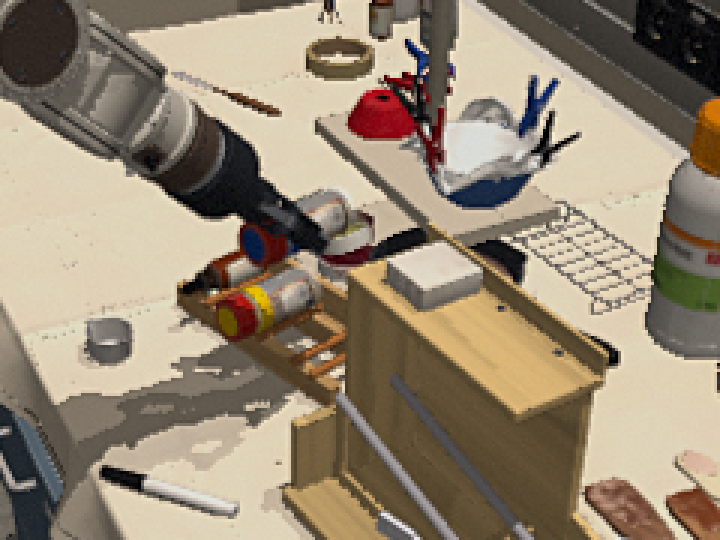

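The picture shows the blue jar held level at (290,230), cap toward the robot. Yellow at (260,300) and the dropper at (230,275) are still in place. I move to a standoff before the bay and measure the cap front there.

```bash
cat >> h.py <<'E'
OB=ori(TH,TILT,SL)
def standoff():
    g=rack(-140,85,175); env.reach(tcp(g,OB),OB)
    env.move_l(tcp(rack(-140,85,132),OB),v=.12); s=st("standoff")
    for n in("side","top"):
        p=cam(n);K=p["K"];v,u=np.mgrid[0:480,0:640];z=p["z_map"]
        M=cv2.Rodrigues(np.array(p["rvec"],float))[0]
        X=(np.stack([(u-K[0,2])/K[0,0]*z,(v-K[1,2])/K[1,1]*z,z],-1)-np.array(p["tvec"]).ravel())@M
        L=Rk.inv().apply((X-RO).reshape(-1,3))*1e3; I=p["img"].reshape(-1,3).astype(int)
        m=(z.ravel()>0)&(abs(L[:,1]-85)<40)&(abs(L[:,2]-135)<40)&(L[:,0]>-215)&(L[:,0]<-60)
        L=L[m];I=I[m]
        red=(I[:,0]>90)&(I[:,1]<60)&(I[:,2]<60)
        for nm,mm in(("red",red),("colored",(I.max(1)-I.min(1)>70))):
            q=L[mm]
            if len(q)>5: print(n,nm,len(q),"x pct",np.percentile(q[:,0],[1,5,20,50,80,95,99]).round(1),"y",np.percentile(q[:,1],[2,98]).round(1),"z",np.percentile(q[:,2],[2,98]).round(1))
        np.savez(n+"_held.npz",L=L,I=I)
        for r in vision.place_of(CUR,p)[:2]: print(n,CUR,round(r["score"],2),(Rk.inv().apply(toW(r["centre"],p)-RO)*1e3).round(1))
CUR="jar_blue"
E
python3 - <<'E'
from h import *
standoff()
p=cam("side"); cv2.imwrite("pics/s3.png",p["img"][150:350,200:440,::-1].repeat(3,0).repeat(3,1))
E
```

```text
standoff t 24.73 p [ 0.4543 -0.0535  0.119 ] F [-0.1 -0.3 -1.5] open 0.0441 gf 142.0
side colored 55 x pct [-159.2 -153.7 -150.7 -146.9 -142.6 -127.4 -100.5] y [64.2 97. ] z [124.1 158.6]
side jar_blue 0.71 [-81.3  93.9 133.3]
side jar_blue 0.16 [-0.2  2.8  0.6]
top colored 41 x pct [-168.4 -168.2 -166.3 -163.7 -150.9 -144.4 -144. ] y [65.6 83.5] z [151.6 161.4]
top jar_blue 0.87 [-75.9  93.7 131.5]
```

View pics/s3.png

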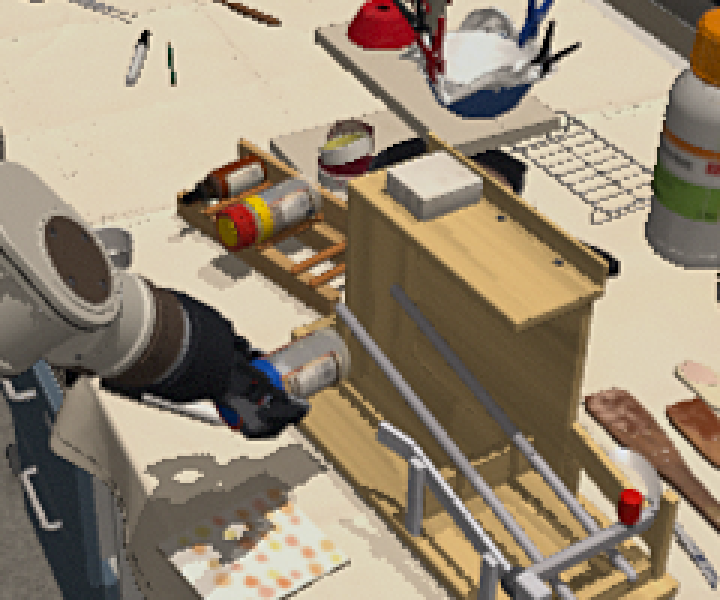

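```bash
python3 - <<'E'
from h import *
from scipy.optimize import least_squares
np.set_printoptions(precision=2,suppress=True)
s=st(); o=R.from_rotvec(s["tcp_rot"]).as_matrix(); print("grasp rack",Rk.inv().apply(np.array(s["position"])-o[:,2]*.0187-RO)*1e3,"target err",np.array(s["position"])-tcp(rack(-140,85,132),OB), (R.from_rotvec(OB).inv()*R.from_rotvec(s["tcp_rot"])).as_rotvec())
print(Rk.inv().apply(o.T).round(3))
for n in("side","top"):
    d=np.load(n+"_held.npz");L=d["L"];I=d["I"]
    m=(L[:,0]>-120)&(L[:,0]<-78)&(abs(L[:,1]-88)<32)&(abs(L[:,2]-132)<30)&(I.mean(1)>90)
    q=L[m]
    f=lambda p:np.hypot(q[:,1]-p[0]-p[1]*(q[:,0]+100),q[:,2]-p[2]-p[3]*(q[:,0]+100))-22.5
    r=least_squares(f,[85,0,132,0],loss="soft_l1",f_scale=1.5)
    print(n,len(q),"y",r.x[0],"dy/dx",r.x[1],"z",r.x[2],"dz/dx",r.x[3],"xmax",np.percentile(q[:,0],[50,95,99,100]))
    b=L[(abs(L[:,1]-90)<28)&(abs(L[:,2]-135)<28)&(I.mean(1)>90)]; print(np.histogram(b[:,0],bins=np.arange(-110,-58,4)))
E
```

```text
t 24.98 p [ 0.45 -0.05  0.12] F [ 0.   0.2 -1.1] open 0.044 gf 142.1
grasp rack [-139.33   84.73  132.99] target err [ 0. -0.  0.] [ 0. -0. -0.]
[[-0.71  0.15 -0.69]
 [-0.    0.98  0.21]
 [ 0.71  0.15 -0.69]]
side 254 y 90.34876214379281 dy/dx 0.1314485633245544 z 134.46285998109298 dz/dx -0.008211416931757032 xmax [-101.33  -81.69  -79.23  -78.7 ]
(array([25, 24, 27, 25, 16, 22, 25, 18,  0,  0,  0,  0]), array([-110, -106, -102,  -98,  -94,  -90,  -86,  -82,  -78,  -74,  -70,
        -66,  -62]))
top 400 y 89.09625854824576 dy/dx 0.11224559577493491 z 136.19661354246648 dz/dx -0.000566271567569721 xmax [-99.94 -81.49 -79.32 -78.91]
(array([39, 38, 41, 42, 40, 37, 36, 28,  3,  0,  0,  0]), array([-110, -106, -102,  -98,  -94,  -90,  -86,  -82,  -78,  -74,  -70,
        -66,  -62]))
```

The held jar is twisted about 0.12 rad from the hand axis, probably because its base grazed the end cheek on the joint-space move. I will yaw the hand to compensate, check, set the jar down, and re-square it with the pads. The next jar gets a safer path.

```bash
cat >> h.py <<'E'
from scipy.optimize import least_squares
def heldfit(gx):
    out=[]
    for n in("side","top"):
        p=cam(n);K=p["K"];v,u=np.mgrid[0:480,0:640];z=p["z_map"]
        M=cv2.Rodrigues(np.array(p["rvec"],float))[0]
        X=(np.stack([(u-K[0,2])/K[0,0]*z,(v-K[1,2])/K[1,1]*z,z],-1)-np.array(p["tvec"]).ravel())@M
        L=Rk.inv().apply((X-RO).reshape(-1,3))*1e3; I=p["img"].reshape(-1,3)
        q=L[(z.ravel()>0)&(L[:,0]>gx+20)&(L[:,0]<gx+64)&(abs(L[:,1]-88)<32)&(abs(L[:,2]-134)<30)&(I.mean(1)>90)]
        f=lambda p:np.hypot(q[:,1]-p[0]-p[1]*(q[:,0]-gx),q[:,2]-p[2]-p[3]*(q[:,0]-gx))-22.5
        r=least_squares(f,[85,0,132,0],loss="soft_l1",f_scale=1.5).x
        out.append([*r,np.percentile(q[:,0],99)]); print(n,len(q),"y@g %.1f slope %.3f z %.1f dz %.3f base %.1f"%tuple(out[-1]))
    return np.mean(out,0)
def place(o,gx,z0): # lower until contact
    env.move_l(tcp(rack(gx,85,z0),o),v=.12); st("in bay")
    f0=np.array(env.sense()["ft_force"])[2]
    for k in range(1,14):
        env.move_l(tcp(rack(gx,85,z0-1.5*k),o),v=.03)
        f=env.sense()["ft_force"][2]-f0
        if f>3: break
    print("contact at grasp z",z0-1.5*k,"dF",round(f,1)); return z0-1.5*k
E
python3 - <<'E'
from h import *
yw=.12; o=ori(TH-yw,TILT,SL)
env.move_l(tcp(rack(-140,85,132),o),frame=o,v=.05) if 0 else env.reach(tcp(rack(-140,85,132),o),o)
r=heldfit(-140); st()
if abs(r[1])<.045 and abs(r[3])<.05:
    b=r[4]+140; gx=52-b; print("base ahead",b,"gx",gx)
    z=place(o,gx,125)
    p=cam("side"); cv2.imwrite("pics/s4.png",p["img"][180:340,250:450,::-1].repeat(3,0).repeat(3,1))
    st("down")
E
```

```text
side 251 y@g 86.8 slope 0.002 z 134.3 dz 0.005 base -81.1
top 397 y@g 85.0 slope 0.002 z 135.8 dz -0.005 base -79.6
 t 25.36 p [ 0.4546 -0.0556  0.1195] F [-0.3 -0.1 -1.4] open 0.0442 gf 141.7
base ahead 59.63453111477112 gx -7.6345311147711215
in bay t 26.62 p [ 0.5848 -0.0385  0.1116] F [-0.7 -0.6 -1. ] open 0.0441 gf 141.7
contact at grasp z 108.5 dF 5.8
down t 29.42 p [ 0.5872 -0.0389  0.0974] F [-0.9 -0.6  4.3] open 0.0441 gf 141.9
```

```bash
ls pics
```

```text
g1.png
s2.png
s3.png
s4.png
side0.png
side1.png
t2.png
top0.png
```

```bash
python3 - <<'E'
from h import *
gx=-7.6;z=110
env.move_gripper(.056,squeeze=20); st("open")
env.reach(tcp(rack(gx,85,z),OB),OB)
env.move_gripper(.043,squeeze=20); st("squared")
p=cam("side"); cv2.imwrite("pics/s5.png",p["img"][180:340,250:450,::-1].repeat(3,0).repeat(3,1))
E
```

```text
open t 29.69 p [ 0.5853 -0.0386  0.0952] F [ 0.9 -0.4  0.9] open 0.0559 gf 0.3
squared t 30.19 p [ 0.5852 -0.0369  0.0971] F [ 0.9 -1.   1.4] open 0.0447 gf 21.7
```

View pics/s5.png

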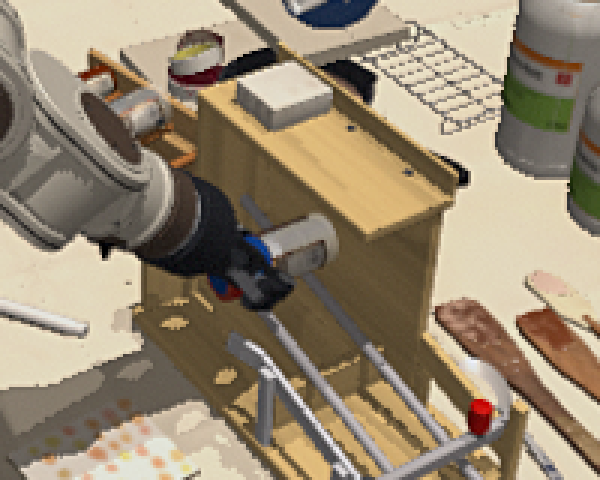

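The jar lies on the rails in the bay at (300,245), base to the back and cap to the front, with 22 N of grip and opening 44.7 mm, so it is squared. Releasing it now.

```bash
cat >> h.py <<'E'
def release(gx,z):
    env.move_gripper(.062); env.move_l(tcp(rack(gx,85,z),OB,.11),v=.2); st("out")
def lane(CURS):
    for n in("side","top"):
        p=cam(n)
        for t in CURS:
            for r in vision.place_of(t,p)[:1]: print(n,t,round(r["score"],2),"rack",(Rk.inv().apply(toW(r["centre"],p)-RO)*1e3).round(1))
E
python3 - <<'E'
from h import *
release(-7.6,110); env.wait(.5)
lane(["jar_blue"])
p=cam("side"); cv2.imwrite("pics/s6.png",p["img"][210:380,270:440,::-1].repeat(4,0).repeat(4,1)[:600])
E
```

```text
out t 31.25 p [ 0.5104 -0.0633  0.1733] F [0.7 1.  0.1] open 0.062 gf 0.0
side jar_blue 0.93 rack [  47.2 -104.    72.3]
top jar_blue 0.93 rack [  49.1 -104.3   67.2]
```

View pics/s6.png

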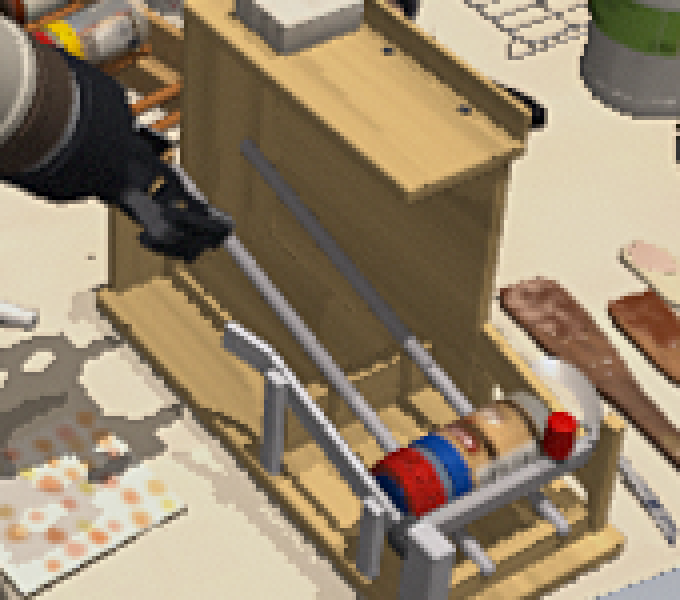

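Blue rests square against the closed gate, cap at (405,480), with its base at rack x ≈ 48, y ≈ -104, as expected. Now yellow, retreating toward the robot before crossing.

```bash
sed -i 's/^TILT=.*/TILT=np.deg2rad(45); GB=.058; JY=.292/; s/env.move_l(np.array(s\["position"\])+\[-.03,-.01,.14\],v=.2)/env.move_l(np.array(s["position"])+[-.06,-.02,.07],v=.15); env.move_l([.41,.17,.19],v=.2)/' h.py
python3 - <<'E'
from h import *
import h
env.move_l([.43,-.03,.22],v=.2); env.reach([.42,.15,.22],ori(JY,TILT))
pick((.631,.2895))
h.CUR="jar_yellow"
g=rack(-140,85,175); env.reach(tcp(g,OB),OB); env.move_l(tcp(rack(-140,85,132),OB),v=.12); st("standoff")
heldfit(-140)
p=cam("side"); cv2.imwrite("pics/s7.png",p["img"][150:350,200:440,::-1].repeat(3,0).repeat(3,1))
E
```

```text
at jar t 35.67 p [0.5906 0.2774 0.0404] F [-0.2  0.3  0.4] open 0.0662 gf 0.0
gripped t 35.98 p [0.5908 0.2777 0.0408] F [-3.1 -0.6  3.7] open 0.0443 gf 35.6
lifted t 38.11 p [0.4105 0.1702 0.19  ] F [ 1.3  0.3 -1.1] open 0.0441 gf 35.6
standoff t 39.62 p [ 0.454  -0.0529  0.1191] F [-0.5  0.2 -0.8] open 0.044 gf 35.7
side 225 y@g 86.2 slope -0.009 z 133.1 dz -0.013 base -85.5
top 355 y@g 85.5 slope -0.023 z 135.0 dz -0.022 base -83.5
```

View pics/s7.png

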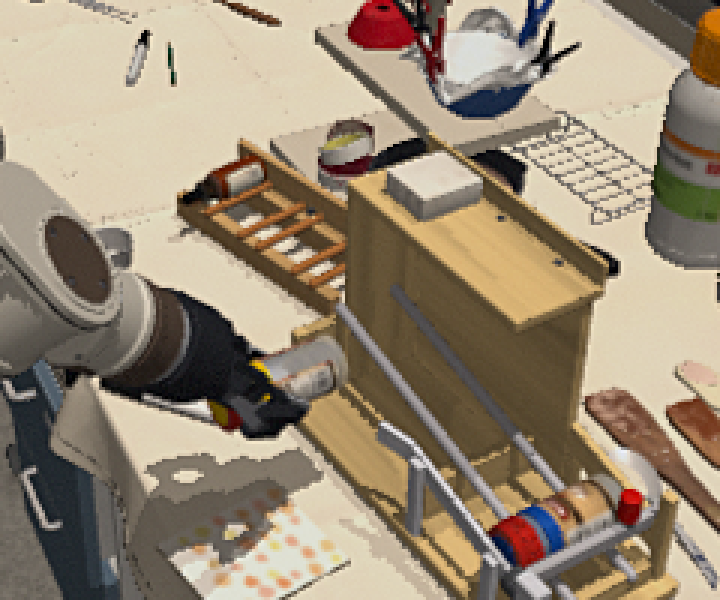

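Yellow is held square (slope about -0.015, grip 36 N) and its base is 55.5 mm ahead of the grasp point. Placing it now.

```bash
python3 - <<'E'
from h import *
gx=-2.
z=place(OB,gx,121); st("down")
if 104<z<116:
    release(gx,z+1); env.wait(.8)
    env.move_l([.42,-.05,.26],v=.2); st()
    lane(["jar_blue","jar_yellow","gate_knob","test_block","dropper_bottle","bowl_chips","felt_pen"])
    p=cam("side"); cv2.imwrite("pics/s8.png",p["img"][210:380,270:440,::-1].repeat(4,0).repeat(4,1)[:600])
E
```

```text
in bay t 41.08 p [ 0.5899 -0.0362  0.1077] F [ 0.9 -0.2 -0.8] open 0.0444 gf 35.7
contact at grasp z 110.5 dF 4.7
down t 42.83 p [ 0.5918 -0.0365  0.0989] F [ 0.2 -1.2  3.9] open 0.0446 gf 36.2
out t 43.84 p [ 0.5159 -0.0625  0.1747] F [0.1 0.9 0.1] open 0.0617 gf 0.0
 t 45.43 p [ 0.4201 -0.0502  0.2599] F [ 0.  -0.8  0. ] open 0.0622 gf 0.0
side jar_blue 0.81 rack [  46.2 -107.2   73.6]
side jar_yellow 0.97 rack [ 53.6 -56.1  80.4]
side gate_knob 0.65 rack [  34.8 -134.4   96.3]
side test_block 0.85 rack [ 28.5 128.4 221.9]
side dropper_bottle 0.8 rack [ 82.5 486.6  43. ]
side bowl_chips 0.77 rack [-190.9 -177.2   -0.4]
side felt_pen 0.74 rack [ 29.3 127.8 226.3]
top jar_blue 0.87 rack [  47.2 -105.    69.3]
top jar_yellow 0.69 rack [ 56.7 -64.7  82.4]
top gate_knob 0.88 rack [  38.3 -135.1   95.7]
top test_block 0.75 rack [ 42.  127.4 225.3]
top dropper_bottle 0.91 rack [ 83.3 488.   46.2]
top bowl_chips 0.79 rack [-185.5 -176.5    0.6]
top felt_pen 0.67 rack [-153.6  239.9   -2.2]
```

View pics/s8.png

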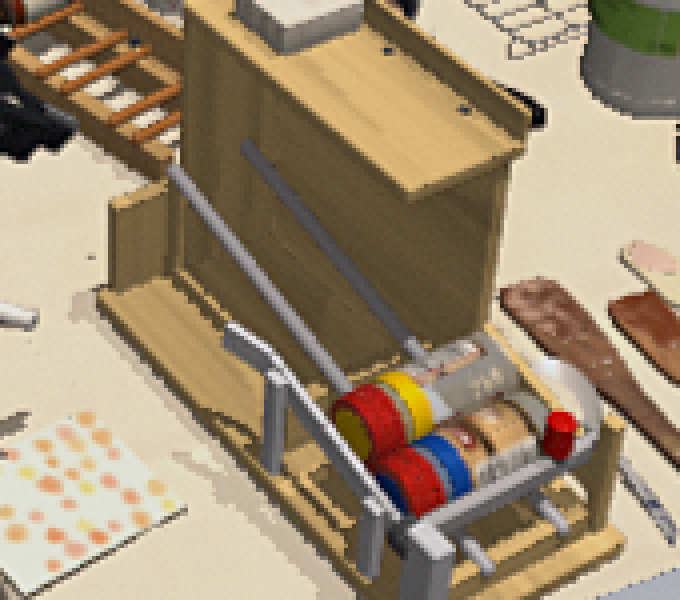

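Both jars lie side by side against the closed gate: blue cap at (405,480), yellow behind it at (365,420). Their axes are parallel, and the gripper is clear. The other things are where they started.

```bash
python3 -c "
from h import *
print(env.hand_in())"
```

```text
the job is handed in; nothing more can be done
None
```

The gate is fully down, and both jars lie square against it with caps to the front, blue first and yellow behind; I handed the job in shortly after 45 s on the robot's clock, and no verdict came back.

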